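# Pull the red button cap off the switch station

## Task

Take the cap puller by its orange handle, slide its fork well under the red button cap of the switch station from the front, and pull straight up until the cap pops off its post. Then stand the puller, with the red cap still lying on its fork, back on the thin fibreboard beside the station and let go. Use only the puller on the red cap, and leave the green cap fitted.

Things in the scene. Friction and masses are not known exactly. Their poses are not given: they have to be found in the camera images.
- puller_grip (a point): Centre of the orange handle (40 x 24 x 52 mm along x, y, z; grip across the 24 mm) of a C-shaped steel puller, loose, about 0.2 kg, standing on its fork. z up, x the way the tines point. Fork: underside 93 mm below this point, 6 mm thick, slot 30 mm wide, 50 mm over all, from an upright plate at x = -38 mm to the open end at x = +38 mm. Crossbar under the handle, 54 mm above the fork's top.
- red_cap: Red mushroom cap, 48 mm diameter, 27 mm high, snapped on a 14 mm round post of the station. Origin: centre of its flat underside, 28 mm above the box top (only the post and a flat 2 mm collar stand in that gap). At the start its x axis points from the box's front to its back: the fork goes in along +x. Pops off upward at about 10 N; clear of the post after 20 mm.
- green_cap: Green cap of the same shape and height on the station's other post, 90 mm along the box from the red one; which is left or right varies. Origin: centre of its underside. Stays fitted. The station is a fixed grey box with a metal top, 85 mm deep, 200 mm wide, 40 mm high, its two posts on its middle line.
- board: Thin bare fibreboard lying fixed on the table, 170 mm (its x) by 220 mm (its y) by 6 mm thick. Origin: centre of its underside, at table height. The puller stands on it at the start and goes back on it.
Things that resemble listed ones, but are neither listed nor needed, are in the scene too. Several things have the shape of the red_cap; the one meant has the colours described above.

How it is judged:
By the outcome, as a careful person would: the job done as asked, in the order asked, and still so for the second after the job is handed in, with the robot touching nothing.
It also fails if it takes over 61 s, if anything falls off the work surface, if the arm or the gripper's body presses on something with over 40 N, if the wrist force passes 120 N, or if a joint passes its speed limit or range.

## Robot

A 6-joint arm with a two-finger parallel gripper is mounted at the origin on a cart in front of the work surface, level with it; the furniture and walls round the work are solid. World frame = base frame: x ahead of the robot, y to its left, z up, the work surface at z = 0. Lengths are in m, angles in rad, forces in N, time in s.
With the tool pointing down it reaches from about 0.225 to 0.875 m from the base axis. Payload 3.4 kg.
Tool frame: the origin (TCP) lies between the finger pads; the fingertips stand 19 mm ahead of it and the grasp point (between the pads) is the TCP; z points along the fingers, y is the line along which they close (so a half turn about z gives the same grasp; the last joint's range is limited). The gripper opens to 85 mm and grips with 20 to 120 N. Pads are 22 mm wide; open, the fingers measure 114 mm over their backs; the gripper's body (76 mm by 85 mm) begins 54 mm behind the grasp point. The pads swing forward as they close: fully open they stand 13 mm farther back than shut.
Start: joints at [-1.356, 0.276, 1.505, -0, 1.361, -0.121], TCP at [0.189, -0.543, 0.215] pointing down, gripper open.
Joint ranges: [-2.89, 2.89], [-0.75, 2.08], [0.22, 2.7], [-1.18, 4.32], [0.11, 2.71], [-2.7, 2.7]. Speed limits (rad/s): [2.57, 2.57, 3.14, 3.14, 3.14, 3.14].

## Interface

Orientations are given as a unit quaternion [w, x, y, z].
In Python, from rig import get_state, imaging, ticket gives the robot as it stands. The module is installed in compiled form; this text tells all that it offers.
- The arm moves only by the shell command python3 -m inch 'ROWS' [FORCE]. ROWS is JSON, a list of rows, each an object with "claw": the opening, from -1 (shut) to 1 (fully open); "travel": the shift along the world's x, y, z in units of 200 mm (1.0 is 200 mm), a list of three; "turn": the turn about the world's z in units of 180 degrees (1.0 is 180 degrees). A call has 1 to 5 rows; each row is the pose to reach, as a shift and turn from the pose commanded when the call began, turning the shorter way round; what a row does not reach only later rows make up. A row lasts 1/10 s, in which the tool goes at most 50 mm and 8.59 degrees, less where a joint would pass 70% of its speed; a pose out of reach is approached as far as the arm can. A call with a number of a shift or a turn outside -1 to 1 is refused whole. A call with a gripper value outside its range is refused whole. The fingers move at their own pace and stop on an object; FORCE is the grip in N (left out, the last holds). Time passes only in rows, so rows that repeat a pose let the fingers close. It gives the time, the measured TCP pose, the force, the opening and the grip force at its end, in the units of the state.
- get_state(): the state, without advancing time (a new reading comes with each control period).
- imaging.get_image(name): name is "scene" or "top"; returns the picture (420x560x3 uint8, red, green, blue); there is no depth.
- imaging.camera_params(name): a dict with "camera_matrix" (3x3 intrinsics, pixels), "cam_to_world" (4x4, takes a point from camera to world coordinates). Camera axes: x right, y down, z forward; pixel columns grow to the right and rows downward; lengths in m; the calibration is good to about 2 mm. A picture is of the moment at which its call begins. camera_params takes no time and is no camera call.
- ticket.sign_off(): hands the job in; it is judged then, once.
The state is a dict: "clock": time; "qpos": joint angles; "qd": joint speeds; "effort": joint torques, N m; "position": TCP position; "ee_rot": TCP orientation; "contact_force": force on the tool from outside, world axes, zero at the start; "moment": the same for the moment, N m; "width": finger opening in m; "gripper_force": force on a finger pad.
Only numpy, scipy, OpenCV 4.12 (cv2) and the standard library are available. Lean on these libraries where they do the work, as an engineer would, in place of code of your own. Each camera call takes 0.05 s, during which the arm holds its last target. There are 200 camera calls.

## Working session

There is one attempt and no reset: what is moved stays moved. The work goes in short steps, Python scripts to look and compute and a shell command to move; the robot and the scene stay as the last step left them, time stands still between calls to the robot, and variables do not carry over. Pictures are saved under pics/ and viewed, at most 10 in all, crops included, and the job is handed in when it is done.

```bash
mkdir -p pics; cat > h.py <<'E'
import numpy as np,cv2
from rig import get_state, imaging, ticket
def ray(n,u,v):
    p=imaging.camera_params(n);K=np.array(p["camera_matrix"]);T=np.array(p["cam_to_world"])
    d=T[:3,:3]@np.linalg.solve(K,[u,v,1.]);return T[:3,3],d
def onz(n,u,v,z):
    o,d=ray(n,u,v);return o+d*(z-o[2])/d[2]
def two(a,b):
    (o1,d1),(o2,d2)=ray("top",*a),ray("scene",*b)
    s=np.linalg.lstsq(np.c_[d1,-d2],o2-o1,rcond=None)[0]
    p,q=o1+s[0]*d1,o2+s[1]*d2;return (p+q)/2,np.linalg.norm(p-q)
def proj(n,P):
    p=imaging.camera_params(n);K=np.array(p["camera_matrix"]);T=np.linalg.inv(np.array(p["cam_to_world"]))
    c=K@(T[:3,:3]@np.array(P)+T[:3,3]);return c[:2]/c[2]
def snap(n,f):
    im=imaging.get_image(n);cv2.imwrite(f"pics/{f}.png",cv2.cvtColor(im,cv2.COLOR_RGB2BGR));return im
E
python3 - <<'E'
from h import *
a=snap("top","t0");b=snap("scene","s0")
for n in("top","scene"):
    p=imaging.camera_params(n);print(np.round(p["camera_matrix"],1),np.round(p["cam_to_world"],3))
for n,im in(("top",a),("scene",b)):
    h=cv2.cvtColor(im,cv2.COLOR_RGB2HSV)
    for c,lo,hi in(("red",0,7),("red2",172,180),("orange",8,22),("green",40,85)):
        m=cv2.inRange(h,(lo,110,60),(hi,255,255))
        k,l,s,ce=cv2.connectedComponentsWithStats(m)
        for i in range(1,k):
            if s[i,4]>40:print(n,c,s[i],ce[i].round(1))
E
```

```text
[[441.9   0.  282.5]
 [  0.  441.9 210.6]
 [  0.    0.    1. ]] [[-0.01  -0.999  0.045  0.395]
 [-1.     0.009 -0.017 -0.199]
 [ 0.017 -0.045 -0.999  0.975]
 [ 0.     0.     0.     1.   ]]
[[497.1   0.  281.2]
 [  0.  497.1 211.5]
 [  0.    0.    1. ]] [[ 0.788 -0.286  0.546 -0.213]
 [-0.616 -0.344  0.709 -1.085]
 [-0.015 -0.894 -0.447  0.63 ]
 [ 0.     0.     0.     1.   ]]
top red [399 115   8  10  45] [402.6 119.4]
top red [286 156  22  23 390] [296.2 166.7]
top red [227 267  70  28 476] [261.7 280.5]
top red [502 304  40  39 475] [519.  321.9]
top red2 [525 283  35  13  97] [541.9 287.6]
top red2 [522 298  38   9 121] [541.  302.9]
top orange [266  69  29  40 319] [277.7  84.1]
top orange [165 139  22  23 278] [173.7 150.1]
top orange [437 152  38  34 329] [454.4 170.4]
top orange [ 397  222  132   36 1452] [456.5 238.8]
top orange [  0 337  14  16  63] [  5.8 345.2]
top orange [ 24 368  30  34 123] [ 37.7 382.9]
top green [325 176  23  20 352] [335.9 185.8]
scene red [555  96   5  14  48] [557.6 102.7]
scene red [511 164  49  11 479] [536.4 168.8]
scene red [190 243  48  20 246] [212.9 252.5]
scene red [500 351  27  36 643] [514.  370.5]
scene red [338 394  30  26 383] [353.5 408. ]
scene red2 [394 400  23  20 167] [404.1 410.3]
scene red2 [376 407  15  13  97] [381.8 413.8]
scene orange [  0 219  12  15 108] [  4.3 226. ]
scene orange [ 331  285   98   96 1680] [376.3 330.7]
scene green [309 217  20  17 224] [320.1 225.8]
scene green [ 478  377   53   43 1720] [504.1 401.8]
```

View pics/t0.png

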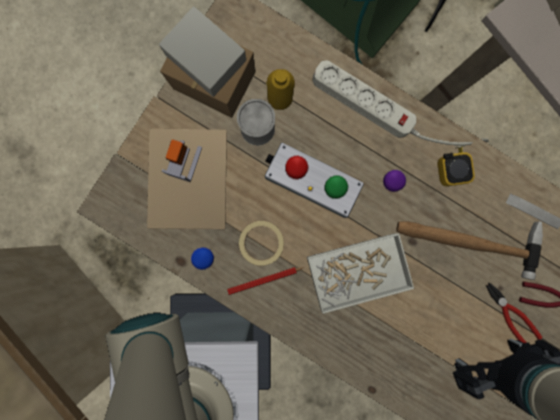

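View pics/s0.png

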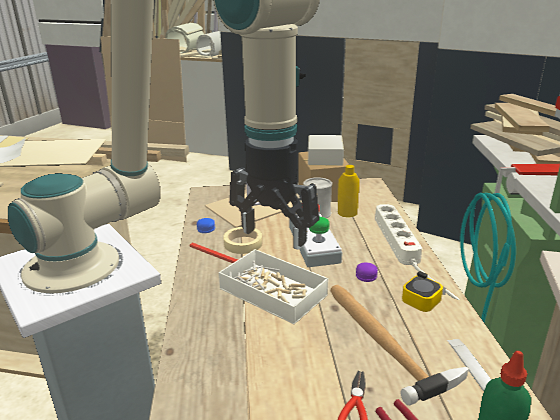

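The top view shows the puller at about (178,155) on the board at (187,178), with the red cap at (296,167) and the green one at (336,186). In the scene view the gripper hides the puller. I'll enlarge the top view around these things.

```bash
python3 - <<'E'
from h import *
im=cv2.imread("pics/t0.png")
c=cv2.resize(im[125:235,140:370],None,fx=3.4,fy=3.4,interpolation=cv2.INTER_CUBIC);cv2.imwrite("pics/c0.png",c)
for n,u,v,z in(("red",296.5,167,.095),("green",336,186.5,.095),("orange",176,151,.119)):print(n,onz("top",u,v,z).round(4))
for u,v in((149,130),(226,130),(226,228),(148,228)):print("board",onz("top",u,v,.006).round(4))
h=cv2.cvtColor(im,cv2.COLOR_BGR2HSV)
m=cv2.inRange(h,(3,160,60),(16,255,255));m[:, :150]=0;m[:,200:]=0;m[:130]=0;m[180:]=0
cs=max(cv2.findContours(m,0,2)[0],key=cv2.contourArea);print(cv2.minAreaRect(cs),cv2.boundingRect(cs))
E
```

```text
red [ 0.5223 -0.243   0.095 ]
green [ 0.4824 -0.3217  0.095 ]
orange [ 0.5517 -0.0078  0.119 ]
board [0.6193 0.0766 0.006 ]
board [ 0.6184 -0.0926  0.006 ]
board [ 0.4021 -0.0917  0.006 ]
board [0.4037 0.078  0.006 ]
((173.79998779296875, 150.60000610351562), (12.016654968261719, 20.238576889038086), 18.434947967529297) (166, 140, 17, 22)
```

View pics/c0.png

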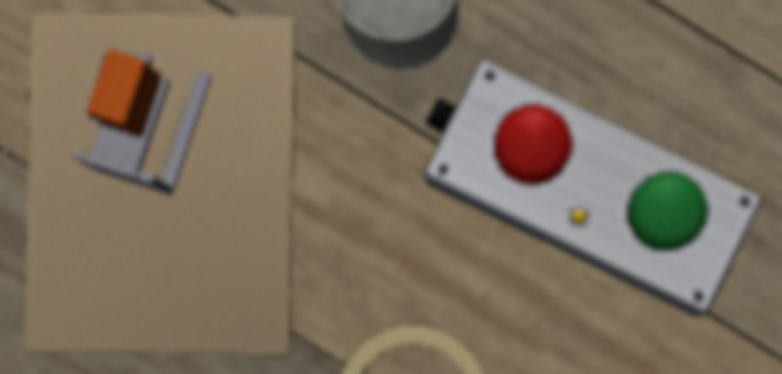

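The crop shows the handle's top face centred near crop (120,89), i.e. (175.3,151.2) in full pixels. The tines run along crop (170,190)→(205,75), away from the robot and slightly right. The box's lamp and long edge mark its front, which faces the robot.

```bash
python3 - <<'E'
from h import *
from scipy.spatial.transform import Rotation as R
f=lambda x,y:(140+x/3.4-.35,125+y/3.4-.35)
P=lambda x,y,z:onz("top",*f(x,y),z)
print("grip",P(120,89,.125))
a,b=P(166,185,.012),P(203,73,.012);d=b-a;print("right tine",a,b,np.linalg.norm(d),np.degrees(np.arctan2(d[1],d[0])))
a,b=P(77,156,.012),P(172,190,.012);d=a-b;print("plate",a,b,np.linalg.norm(d),np.degrees(np.arctan2(d[1],d[0])))
r=P(533,145,.085);g=P(667,210,.085);d=r-g;print("caps",r,g,np.linalg.norm(d),np.degrees(np.arctan2(d[1],d[0]))-90)
c=[P(x,y,.04) for x,y in((484,62),(757,197),(703,310),(430,178))];c=np.array(c);print(c.round(3),c.mean(0),np.linalg.norm(np.diff(c,axis=0),axis=1))
d=c[0]-c[1];print("box yaw",np.degrees(np.arctan2(d[1],d[0]))-90)
s=get_state();q=s["ee_rot"];M=R.from_quat([q[1],q[2],q[3],q[0]]).as_matrix();print(M.round(3),s["position"],"y axis deg",np.degrees(np.arctan2(M[1,1],M[0,1])),s["clock"])
E
```

```text
grip [ 0.55099311 -0.00713044  0.125     ]
right tine [ 0.50946128 -0.01114177  0.012     ] [ 0.58170379 -0.03488187  0.012     ] 0.07604323419834619 -18.191387234929643
plate [0.52856977 0.04573686 0.012     ] [ 0.50621165 -0.0149765   0.012     ] 0.06469928194839 69.78342236547488
caps [ 0.52311364 -0.24332394  0.085     ] [ 0.48361259 -0.32278185  0.085     ] 0.08873495065225945 -26.43343274465154
[[ 0.582 -0.215  0.04 ]
 [ 0.496 -0.386  0.04 ]
 [ 0.425 -0.351  0.04 ]
 [ 0.509 -0.181  0.04 ]] [ 0.50312349 -0.28317772  0.04      ] [0.19095171 0.07878544 0.1893542 ]
box yaw -26.881309207991514
[[ 0.944  0.33  -0.   ]
 [ 0.33  -0.944  0.002]
 [ 0.    -0.002 -1.   ]] [ 0.18936585 -0.54239321  0.21401399] y axis deg -70.76029541056984 0.1
```

```bash
python3 -m inch '[{"claw":1,"travel":[0.6,0.9,0.1],"turn":-0.1},{"claw":1,"travel":[0.6,0.9,0.1],"turn":-0.1},{"claw":1,"travel":[0.6,0.9,0.1],"turn":-0.1},{"claw":1,"travel":[0.6,0.9,0.1],"turn":-0.1},{"claw":1,"travel":[0.6,0.9,0.1],"turn":-0.1}]' 60
python3 -m inch '[{"claw":1,"travel":[0.6,0.9,0],"turn":-0.11},{"claw":1,"travel":[0.6,0.9,0],"turn":-0.11},{"claw":1,"travel":[0.6,0.9,0],"turn":-0.11},{"claw":1,"travel":[0.6,0.9,0],"turn":-0.11},{"claw":1,"travel":[0.6,0.9,0],"turn":-0.11}]'
```

```text
clock: 0.6
position: [0.3109, -0.3588, 0.2351]
ee_rot: [-0.001, 1.0, 0.012, 0.0]
contact_force: [-0.2, -0.4, 0.4]
width: 0.0853
gripper_force: 0.0
clock: 1.1
position: [0.4305, -0.1797, 0.2346]
ee_rot: [-0.001, 0.987, -0.16, -0.0]
contact_force: [-0.9, -0.3, -0.1]
width: 0.0854
gripper_force: 0.0
```

```bash
python3 - <<'E'
from h import *
b=snap("scene","s1")
for n,P in(("grip",(.551,-.007,.099)),("tip",(.551+.036,-.007-.0124,.012)),("red",(.5225,-.243,.068))):print(n,proj("scene",P).round(0))
cv2.imwrite("pics/s1c.png",cv2.cvtColor(cv2.resize(b[170:280,190:370],None,fx=4,fy=4,interpolation=2),4))
E
```

```text
grip [262. 172.]
tip [275. 197.]
red [309. 213.]
```

View pics/s1c.png

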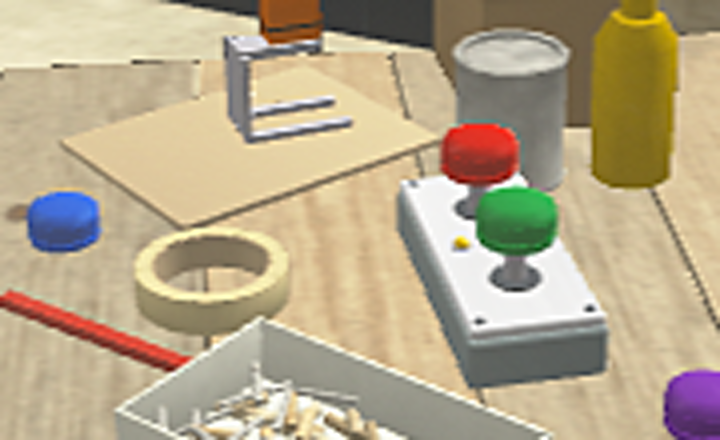

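The scene view agrees with the measurements: puller upright, tines away from the robot, caps and open front as expected. Next I move over the handle and then go down.

```bash
python3 -m inch '[{"claw":1,"travel":[0.6,0.865,-0.1],"turn":-0.002},{"claw":1,"travel":[0.6,0.865,-0.1],"turn":-0.002},{"claw":1,"travel":[0.6,0.865,-0.1],"turn":-0.002},{"claw":1,"travel":[0.6,0.865,-0.1],"turn":-0.002},{"claw":1,"travel":[0.6,0.865,-0.1],"turn":-0.002}]'
python3 -m inch '[{"claw":1,"travel":[0,0,-0.2]},{"claw":1,"travel":[0,0,-0.4]},{"claw":1,"travel":[0,0,-0.55]},{"claw":1,"travel":[0,0,-0.56]}]'
```

```text
clock: 1.65
position: [0.5513, -0.006, 0.2136]
ee_rot: [-0.001, 0.987, -0.162, -0.0]
contact_force: [0.3, -0.7, -0.1]
width: 0.0854
gripper_force: 0.0invalid input at $[0]: expected keys claw, travel, turn
```

```bash
python3 -m inch '[{"claw":1,"travel":[0,0,-0.2],"turn":0},{"claw":1,"travel":[0,0,-0.4],"turn":0},{"claw":1,"travel":[0,0,-0.54],"turn":0},{"claw":1,"travel":[0,0,-0.55],"turn":0},{"claw":1,"travel":[0,0,-0.55],"turn":0}]'
python3 -m inch '[{"claw":0,"travel":[0,0,0],"turn":0},{"claw":-0.5,"travel":[0,0,0],"turn":0},{"claw":-1,"travel":[0,0,0],"turn":0},{"claw":-1,"travel":[0,0,0],"turn":0},{"claw":-1,"travel":[0,0,0],"turn":0}]' 60
```

```text
clock: 2.15
position: [0.5491, -0.0105, 0.1047]
ee_rot: [0.0, 0.986, -0.165, -0.001]
contact_force: [0.6, -0.2, 0.8]
width: 0.0853
gripper_force: 0.0
clock: 2.65
position: [0.5502, -0.0097, 0.106]
ee_rot: [-0.0, 0.986, -0.164, 0.001]
contact_force: [-0.8, 0.5, 5.3]
width: 0.0214
gripper_force: 58.5
```

```bash
python3 -m inch '[{"claw":-1,"travel":[0,0,0.1],"turn":0},{"claw":-1,"travel":[0,0,0.3],"turn":0},{"claw":-1,"travel":[-0.1,-0.15,0.3],"turn":-0.02},{"claw":-1,"travel":[-0.25,-0.4,0.3],"turn":-0.043},{"claw":-1,"travel":[-0.4,-0.6,0.3],"turn":-0.043}]'
python3 -m inch '[{"claw":-1,"travel":[-0.1,-0.15,0],"turn":0},{"claw":-1,"travel":[-0.17,-0.36,0],"turn":0},{"claw":-1,"travel":[-0.17,-0.36,0],"turn":0},{"claw":-1,"travel":[-0.17,-0.36,0],"turn":0}]'
python3 - <<'E'
from h import *
s=get_state();print(s["position"],s["ee_rot"],s["contact_force"],s["width"])
a=snap("top","t2");b=snap("scene","s2")
A=cv2.resize(a[110:240,230:360],(560,560),interpolation=2);cv2.imwrite("pics/t2c.png",cv2.cvtColor(A,4))
cv2.imwrite("pics/s2c.png",cv2.cvtColor(cv2.resize(b[150:260,230:370],None,fx=5,fy=5,interpolation=2),4))
E
```

```text
clock: 3.15
position: [0.4739, -0.1243, 0.1649]
ee_rot: [0.0, 0.973, -0.23, 0.0]
contact_force: [0.1, -0.5, -2.3]
width: 0.0211
gripper_force: 59.1
clock: 3.55
position: [0.4398, -0.1959, 0.1647]
ee_rot: [-0.0, 0.973, -0.232, -0.0]
contact_force: [0.5, 0.4, -2.3]
width: 0.0213
gripper_force: 59.3
[ 0.43976053 -0.19590463  0.16465061] [-2.42627321e-04  9.72729154e-01 -2.31943666e-01 -2.66013142e-04] [ 0.48231322  0.38530997 -2.32411822] 0.02131834027661827
```

View pics/s2c.png

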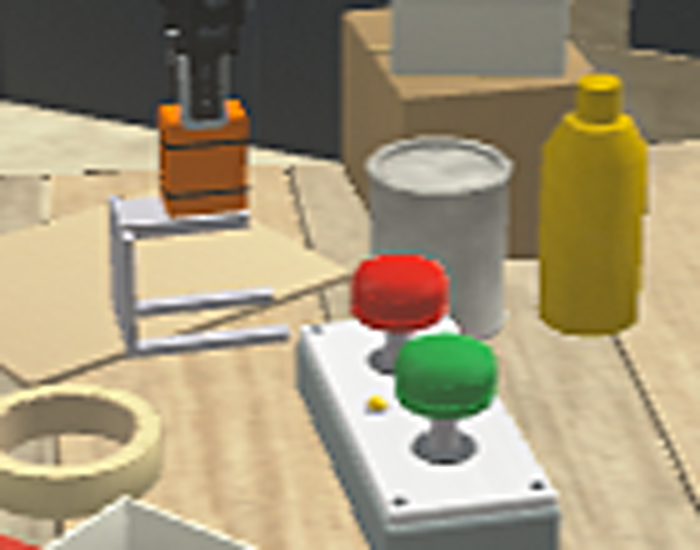

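View pics/t2c.png

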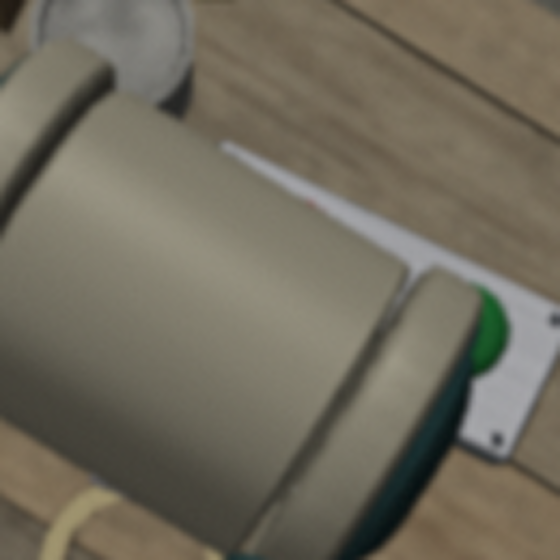

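The scene crop shows the puller held level, its right tine tip at (287.6,216.6) and left tip at (284,209), with the red cap at (310,208.6). The arm hides the fork from above. I'll compare against predicted projections.

```bash
python3 - <<'E'
from h import *
c=np.array([.4398,-.1959]);t=np.radians(-26.8);X=np.array([np.cos(t),np.sin(t)]);Y=np.array([-X[1],X[0]])
zt=.0647+.006
for n,s,o in(("right",-20,(287.6,216.6)),("left",20,(284,209))):
    p=c+X*.038+Y*s/1000
    q=onz("scene",*o,zt);e=q[:2]-p;print(n,proj("scene",[*p,zt-.003]),o,"offset along X,Y mm",e@X*1e3,e@Y*1e3)
b=cv2.cvtColor(cv2.imread("pics/s2.png"),cv2.COLOR_BGR2HSV)
for nm,(lo,hi),P in(("red",(0,8),(.523,-.2433)),("green",(45,85),(.4836,-.3228))):
    m=cv2.inRange(b,(lo,130,60),(hi,255,255));m[:190]=0;m[250:]=0;m[:,:295]=0;m[:,335:]=0
    k,l,s,ce=cv2.connectedComponentsWithStats(m);i=1+np.argmax(s[1:,4]);print(nm,s[i],ce[i],"pred",proj("scene",[*P,.068]),proj("scene",[*P,.095]),proj("scene",[*P,.0815]))
r=np.array([.523,-.2433])-c;print("cap rel",r@X,r@Y)
E
```

```text
right [287.74828351 217.88949369] (287.6, 216.6) offset along X,Y mm -0.10029290125451368 1.171518583339714
left [284.49933026 210.83791146] (284, 209) offset along X,Y mm -0.3108069927871953 4.643522841827689
red [300 201  20  15 256] [309.3125 208.0625] pred [308.9473879  212.73887873] [309.05994891 203.04601801] [309.00339514 207.9159798 ]
green [309 217  20  16 210] [318.83333333 223.3952381 ] pred [318.3986586  229.21201162] [318.61720057 219.03972779] [318.50736358 224.15221497]
cap rel 0.09563473552389586 -0.004795556409270108
```

The fit is good. Cap lies 96 mm ahead and about 5 mm to the right of the puller's axis, so I shift sideways, lower 12 mm and then slide in 97 mm.

```bash
python3 -m inch '[{"claw":-1,"travel":[-0.0125,-0.0245,-0.06],"turn":0},{"claw":-1,"travel":[-0.0125,-0.0245,-0.06],"turn":0},{"claw":-1,"travel":[0.05,-0.056,-0.06],"turn":0},{"claw":-1,"travel":[0.12,-0.091,-0.06],"turn":0},{"claw":-1,"travel":[0.12,-0.091,-0.06],"turn":0}]'
python3 -m inch '[{"claw":-1,"travel":[0.06,-0.03,0],"turn":0},{"claw":-1,"travel":[0.14,-0.07,0],"turn":0},{"claw":-1,"travel":[0.22,-0.111,0],"turn":0},{"claw":-1,"travel":[0.3,-0.152,0],"turn":0},{"claw":-1,"travel":[0.3,-0.152,0],"turn":0}]'
python3 - <<'E'
from h import *
s=get_state();print(s["position"],s["ee_rot"],s["contact_force"],s["moment"])
b=snap("scene","s3")
cv2.imwrite("pics/s3c.png",cv2.cvtColor(cv2.resize(b[150:250,250:370],None,fx=6,fy=6,interpolation=2),4))
E
```

```text
clock: 4.15
position: [0.4675, -0.2148, 0.153]
ee_rot: [0.001, 0.973, -0.23, 0.002]
contact_force: [-0.1, -0.6, -1.1]
width: 0.0207
gripper_force: 59.3
clock: 4.65
position: [0.5269, -0.2452, 0.1527]
ee_rot: [0.0, 0.973, -0.23, 0.001]
contact_force: [-0.2, -0.1, -0.6]
width: 0.0212
gripper_force: 59.3
[ 0.52694617 -0.24521131  0.15266935] [ 4.11458690e-04  9.73079455e-01 -2.30466492e-01  1.18370555e-03] [-0.2463801  -0.130015   -0.61074196] [0.06356469 0.02184223 0.04357408]
```

View pics/s3c.png

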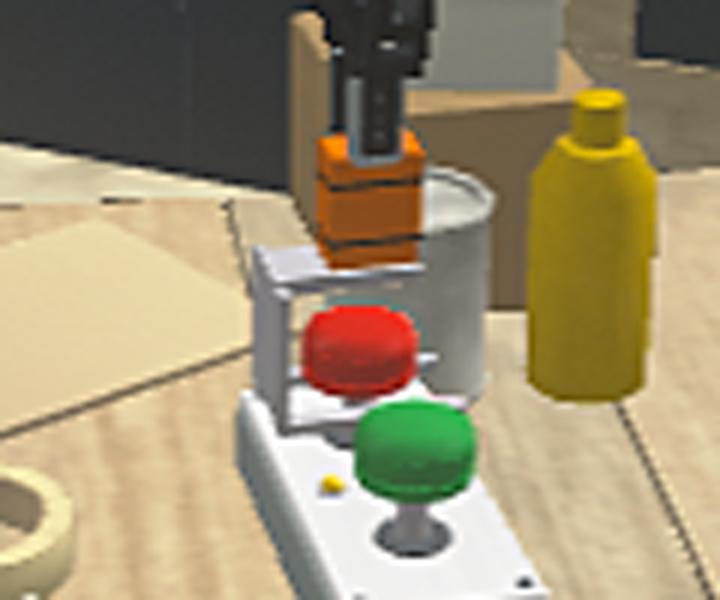

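The fork is under the red cap, post in the slot (near tine in front at (305,218), far tine behind), with no contact force. Now the pull straight up.

```bash
python3 -m inch '[{"claw":-1,"travel":[0,0,0.03],"turn":0},{"claw":-1,"travel":[0,0,0.045],"turn":0},{"claw":-1,"travel":[0,0,0.06],"turn":0},{"claw":-1,"travel":[0,0,0.075],"turn":0},{"claw":-1,"travel":[0,0,0.09],"turn":0}]' 80
python3 -m inch '[{"claw":-1,"travel":[0,0,0.015],"turn":0},{"claw":-1,"travel":[0,0,0.03],"turn":0},{"claw":-1,"travel":[0,0,0.045],"turn":0},{"claw":-1,"travel":[0,0,0.06],"turn":0},{"claw":-1,"travel":[0,0,0.075],"turn":0}]'
python3 -m inch '[{"claw":-1,"travel":[0,0,0.02],"turn":0},{"claw":-1,"travel":[0,0,0.05],"turn":0},{"claw":-1,"travel":[0,0,0.09],"turn":0},{"claw":-1,"travel":[0,0,0.12],"turn":0},{"claw":-1,"travel":[0,0,0.12],"turn":0}]'
python3 - <<'E'
from h import *
s=get_state();print(s["position"],s["ee_rot"],s["contact_force"],s["moment"])
b=snap("scene","s4")
cv2.imwrite("pics/s4c.png",cv2.cvtColor(cv2.resize(b[130:250,250:370],None,fx=5,fy=5,interpolation=2),4))
E
```

```text
clock: 5.2
position: [0.5234, -0.2434, 0.1701]
ee_rot: [-0.0, 0.973, -0.231, -0.001]
contact_force: [0.5, 0.2, -2.4]
width: 0.0199
gripper_force: 81.2
clock: 5.7
position: [0.5246, -0.2439, 0.1866]
ee_rot: [0.0, 0.973, -0.231, 0.0]
contact_force: [-0.5, -0.5, -2.4]
width: 0.02
gripper_force: 81.4
clock: 6.2
position: [0.5251, -0.2443, 0.2112]
ee_rot: [0.0, 0.973, -0.231, 0.001]
contact_force: [0.5, 1.0, -2.1]
width: 0.0199
gripper_force: 81.4
[ 0.52506345 -0.24426244  0.21120765] [ 4.38851908e-04  9.73053330e-01 -2.30576533e-01  1.21913893e-03] [ 0.54075301  1.0480446  -2.09822631] [ 0.03485679 -0.01700956 -0.06423371]
```

View pics/s4c.png

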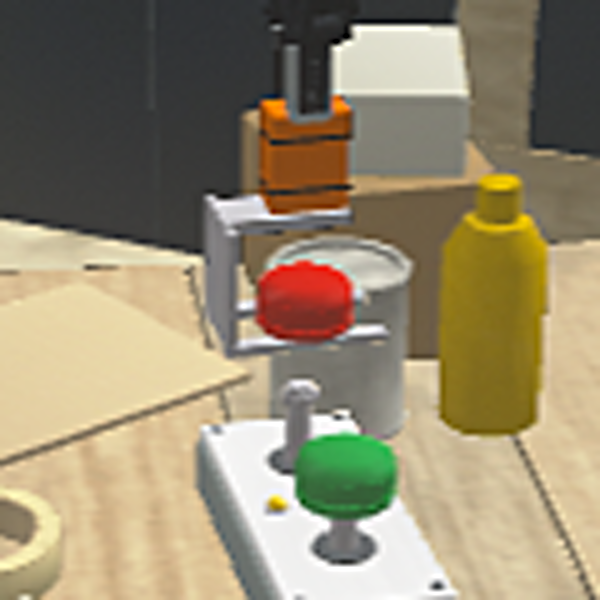

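The cap is off its post and sits between the tines on the fork at (310,190); the green cap is still fitted. Next, a slow carry back to the board, passing on the near side of the can.

```bash
python3 -m inch '[{"claw":-1,"travel":[-0.015,0.02,0],"turn":0},{"claw":-1,"travel":[-0.045,0.065,0],"turn":0},{"claw":-1,"travel":[-0.08,0.12,0],"turn":0},{"claw":-1,"travel":[-0.115,0.175,0],"turn":0},{"claw":-1,"travel":[-0.15,0.23,0],"turn":0}]'
python3 -m inch '[{"claw":-1,"travel":[-0.035,0.055,0],"turn":0},{"claw":-1,"travel":[-0.065,0.11,0],"turn":0},{"claw":-1,"travel":[-0.09,0.165,0],"turn":0},{"claw":-1,"travel":[-0.11,0.22,0],"turn":0},{"claw":-1,"travel":[-0.12,0.28,0],"turn":0}]'
python3 -m inch '[{"claw":-1,"travel":[0,0.06,0],"turn":0},{"claw":-1,"travel":[0.01,0.12,0],"turn":0},{"claw":-1,"travel":[0.02,0.18,0],"turn":0},{"claw":-1,"travel":[0.03,0.24,0],"turn":0},{"claw":-1,"travel":[0.04,0.3,0],"turn":0}]'
python3 -m inch '[{"claw":-1,"travel":[0.01,0.06,0],"turn":0},{"claw":-1,"travel":[0.02,0.12,0],"turn":0},{"claw":-1,"travel":[0.03,0.18,0],"turn":0},{"claw":-1,"travel":[0.04,0.24,0],"turn":0},{"claw":-1,"travel":[0.045,0.28,0],"turn":0}]'
python3 -m inch '[{"claw":-1,"travel":[0.003,0.02,0],"turn":0},{"claw":-1,"travel":[0.003,0.02,0],"turn":0},{"claw":-1,"travel":[0.003,0.02,0],"turn":0}]'
```

```text
clock: 6.75
position: [0.4933, -0.1964, 0.2098]
ee_rot: [-0.0, 0.973, -0.23, -0.0]
contact_force: [0.3, -0.5, -1.9]
width: 0.0201
gripper_force: 81.4
clock: 7.25
position: [0.47, -0.1409, 0.2099]
ee_rot: [0.0, 0.973, -0.231, 0.0]
contact_force: [-0.6, -0.3, -2.5]
width: 0.0199
gripper_force: 81.5
clock: 7.75
position: [0.4787, -0.0808, 0.2098]
ee_rot: [0.0, 0.973, -0.23, 0.0]
contact_force: [0.0, -0.1, -2.5]
width: 0.0197
gripper_force: 81.4
clock: 8.25
position: [0.4875, -0.0246, 0.2098]
ee_rot: [-0.0, 0.973, -0.23, -0.0]
contact_force: [-0.7, -0.1, -2.6]
width: 0.02
gripper_force: 81.4
clock: 8.55
position: [0.4879, -0.0221, 0.2098]
ee_rot: [0.0, 0.973, -0.231, 0.0]
contact_force: [-0.8, -0.6, -2.8]
width: 0.0199
gripper_force: 81.4
```

```bash
python3 -m inch '[{"claw":-1,"travel":[0,0,-0.03],"turn":0},{"claw":-1,"travel":[0,0,-0.08],"turn":0},{"claw":-1,"travel":[0,0,-0.14],"turn":0},{"claw":-1,"travel":[0,0,-0.2],"turn":0},{"claw":-1,"travel":[0,0,-0.26],"turn":0}]'
python3 -m inch '[{"claw":-1,"travel":[0,0,-0.06],"turn":0},{"claw":-1,"travel":[0,0,-0.12],"turn":0},{"claw":-1,"travel":[0,0,-0.17],"turn":0},{"claw":-1,"travel":[0,0,-0.2],"turn":0},{"claw":-1,"travel":[0,0,-0.22],"turn":0}]'
python3 -m inch '[{"claw":-1,"travel":[0,0,-0.01],"turn":0},{"claw":-1,"travel":[0,0,-0.01],"turn":0},{"claw":-1,"travel":[0,0,-0.015],"turn":0},{"claw":-1,"travel":[0,0,-0.02],"turn":0},{"claw":-1,"travel":[0,0,-0.02],"turn":0}]'
python3 - <<'E'
from h import *
b=snap("scene","s5")
cv2.imwrite("pics/s5c.png",cv2.cvtColor(cv2.resize(b[130:250,200:340],None,fx=5,fy=5,interpolation=2),4))
E
```

```text
clock: 9.05
position: [0.4875, -0.0219, 0.1563]
ee_rot: [0.0, 0.973, -0.231, -0.001]
contact_force: [0.6, 0.2, -2.6]
width: 0.0203
gripper_force: 81.4
clock: 9.55
position: [0.4878, -0.0218, 0.1132]
ee_rot: [0.0, 0.973, -0.231, -0.0]
contact_force: [-0.3, -0.1, -2.5]
width: 0.0197
gripper_force: 81.4
clock: 10.05
position: [0.488, -0.0218, 0.11]
ee_rot: [0.0, 0.973, -0.231, 0.0]
contact_force: [-0.3, 0.6, -2.8]
width: 0.0199
gripper_force: 81.4
```

View pics/s5c.png

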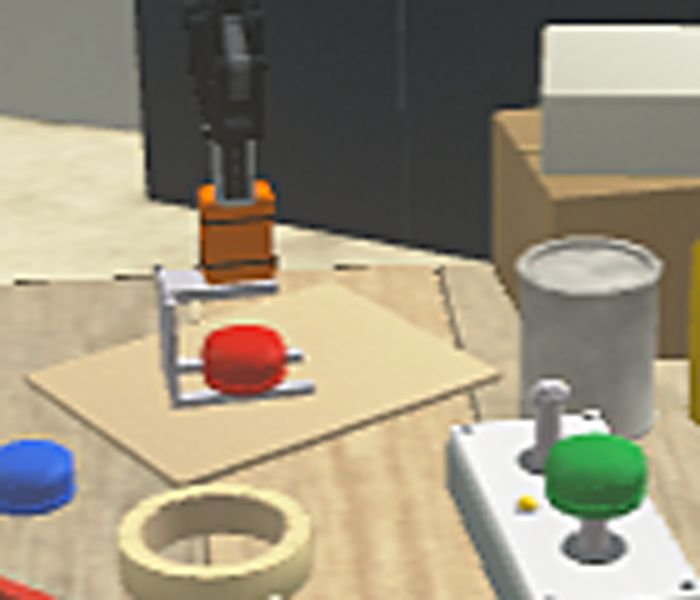

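The puller hangs a few millimetres above the board at (240,205), with the cap on the fork. I lower it in 1 mm steps until it touches.

```bash
python3 -m inch '[{"claw":-1,"travel":[0,0,-0.005],"turn":0},{"claw":-1,"travel":[0,0,-0.01],"turn":0},{"claw":-1,"travel":[0,0,-0.015],"turn":0},{"claw":-1,"travel":[0,0,-0.015],"turn":0},{"claw":-1,"travel":[0,0,-0.015],"turn":0}]'
python3 -m inch '[{"claw":-1,"travel":[0,0,-0.005],"turn":0},{"claw":-1,"travel":[0,0,-0.005],"turn":0}]'
```

```text
clock: 10.6
position: [0.4879, -0.0218, 0.1068]
ee_rot: [0.0, 0.973, -0.231, -0.0]
contact_force: [-0.8, 1.0, -2.2]
width: 0.0198
gripper_force: 81.4
clock: 10.8
position: [0.4884, -0.0219, 0.1062]
ee_rot: [-0.0, 0.973, -0.231, 0.0]
contact_force: [-0.4, 0.4, 0.6]
width: 0.0202
gripper_force: 81.9
```

It stands on the board (load went from -2.5 to +0.6 N). Release slowly, then rise.

```bash
python3 -m inch '[{"claw":-0.45,"travel":[0,0,0],"turn":0},{"claw":-0.3,"travel":[0,0,0],"turn":0},{"claw":0,"travel":[0,0,0],"turn":0},{"claw":0.3,"travel":[0,0,0],"turn":0},{"claw":0.3,"travel":[0,0,0],"turn":0}]' 20
python3 -m inch '[{"claw":0.3,"travel":[0,0,0.05],"turn":0},{"claw":0.3,"travel":[0,0,0.15],"turn":0},{"claw":0.3,"travel":[0,0,0.35],"turn":0},{"claw":0.3,"travel":[0,0,0.55],"turn":0},{"claw":0.3,"travel":[0,0,0.7],"turn":0}]'
python3 -m inch '[{"claw":0.3,"travel":[-0.2,-0.3,0.1],"turn":0},{"claw":0.3,"travel":[-0.4,-0.6,0.1],"turn":0},{"claw":0.3,"travel":[-0.6,-0.9,0.1],"turn":0},{"claw":0.3,"travel":[-0.6,-0.9,0.1],"turn":0},{"claw":0.3,"travel":[-0.6,-0.9,0.1],"turn":0}]'
python3 - <<'E'
from h import *
a=snap("top","t6");b=snap("scene","s6")
A=cv2.resize(a[120:240,140:280],(560,480),interpolation=2)
B=cv2.resize(b[140:260,200:340],(560,480),interpolation=2)
cv2.imwrite("pics/f6.png",cv2.cvtColor(cv2.resize(np.vstack([A,B]),(350,600)),4))
E
```

```text
clock: 11.3
position: [0.488, -0.0219, 0.1059]
ee_rot: [0.0, 0.973, -0.231, 0.0]
contact_force: [-1.3, -0.2, -0.4]
width: 0.0557
gripper_force: 0.0
clock: 11.8
position: [0.4886, -0.0219, 0.2492]
ee_rot: [-0.0, 0.973, -0.231, 0.002]
contact_force: [0.8, 0.1, 0.2]
width: 0.0554
gripper_force: 0.0
clock: 12.3
position: [0.3657, -0.2048, 0.267]
ee_rot: [0.001, 0.973, -0.232, 0.0]
contact_force: [0.1, 0.2, -0.8]
width: 0.0557
gripper_force: 0.0
```

View pics/f6.png

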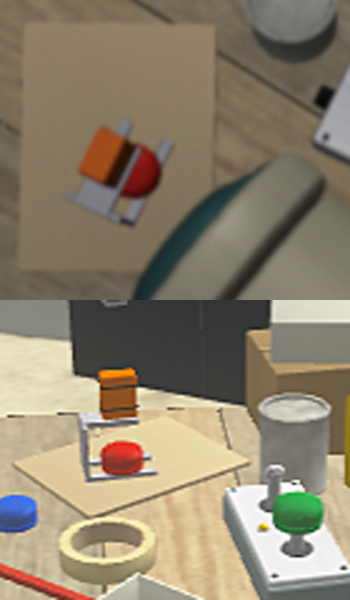

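The puller stands upright on the board with the red cap on its fork, and the green cap is still fitted. The gripper is clear.

```bash
python3 -c "from rig import ticket;print(ticket.sign_off())"
```

```text
the job is handed in; nothing more can be done
None
```

The job is handed in: the red cap is off its post and lying on the fork, the puller stands free on the board, and the green cap is still fitted; it took about 12 s of the 61 s allowed.

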